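# Check a valve block on three sides at the bench camera

### The arm

A 6-joint arm with a two-finger parallel gripper is mounted at the origin on the work surface. World frame = base frame: x ahead of the robot, y to its left, z up, the work surface at z = 0. Lengths are in m, angles in rad, forces in N, time in s.
With the tool pointing down it reaches from about 0.3 to 0.825 m from the base axis. Payload 5.4 kg.
Tool frame: the origin (TCP) lies midway between the tips of the shut fingers; the grasp point (between the pads) lies bot.grasp_offset behind it (bot.grasp_offset is the distance from the TCP to the grasp point, in m); z points along the fingers, y is the line along which they close (so a half turn about z gives the same grasp; the last joint's range is limited). The gripper opens to 92 mm and grips with 3 to 60 N. Pads are 20 mm wide; open, the fingers measure 128 mm over their backs; the gripper's body (75 mm by 189 mm) begins 69 mm behind the grasp point.
Start: joints at [0.892, 0.158, 1.597, -0, 1.386, -0.21], TCP at [0.26, 0.513, 0.179] pointing down, gripper open.
Joint ranges: [-2.91, 2.91], [-0.94, 2.29], [0.18, 2.7], [-1.29, 4.43], [0.17, 2.64], [-3, 3]. Speed limits (rad/s): [2.57, 2.57, 3.14, 3.14, 3.14, 3.14].

### API

Orientations are given as [roll, pitch, yaw] about the fixed x, y, z axes, in that order (R = Rz(yaw) Ry(pitch) Rx(roll)).
In Python, from bench import sensors, optics, bot gives the robot as it stands.
- The arm moves only by the tool send_rows, never from a script. Its argument "increments" is a list of rows, each an object with "linear": the shift along the tool's x, y, z in units of 30 mm (1.0 is 30 mm), a list of three; "rotation": the turn, a rotation vector about the tool's x, y, z in units of 0.12 rad (1.0 is 0.12 rad), a list of three; "gripper": the opening, from 0 (shut) to 1 (fully open). In form: [{"linear": [tx, ty, tz], "rotation": [ax, ay, az], "gripper": gripper}, ...]. A call has 1 to 20 rows; each row shifts and turns the commanded pose from where the row before left it, along the tool's axes as they then stand; what a row does not reach is not made up. A row lasts 1/8 s, in which the tool goes at most 62.5 mm and 10.7 degrees, less where a joint would pass 70% of its speed; a pose out of reach is approached as far as the arm can. A call with a number of a shift or a turn outside -1 to 1 is refused whole. A call with a gripper value outside its range is refused whole. The fingers move at their own pace and stop on an object; "squeeze" is the grip in N (left out, the last holds). Time passes only in rows, so rows that do not move let the fingers close. It gives the time, the measured TCP pose, the force, the opening and the grip force at its end, in the units of the state.
- sensors.get_obs(): the state, without advancing time (a new reading comes with each control period).
- optics.get_image(name): name is "scene" or "top" or "wrist"; returns a dict with "pixels" (384x512x3 uint8, blue, green, red), "range_z" (384x512 float32, m along the optical axis (not along the pixel's ray), 0 where there is no reading), "fx", "fy", "cx", "cy" (pixels), "R" (3x3) and "t" (3): a world point X has camera coordinates R X + t. Camera axes: x right, y down, z forward; pixel columns grow to the right and rows downward; lengths in m; the calibration is good to about 2 mm. The wrist camera is an equidistant fisheye: a pixel r from the principal point sees the ray r / f radians off the axis. A picture is of the moment at which its call begins.
- bot.sign_off(): hands the job in; it is judged then, once.
Trained networks look in the newest picture that a camera, given by its name, has taken for a name from the list of things; names that differ only in an ending like _2 or _b are one class to them, and where a whole thing is asked for, a point or a joint stands for the part that bears it (a point fixed in the world has none). Each returns a list of dicts, best first, with "p" (0 to 1); they miss things now and then, are a little off and sometimes report something else, mostly with a low value. They report only what shows in the picture. A call takes as long as a camera call. They do not tell look-alikes from the thing itself.
- optics.search_frame(camera, thing): "rect" ([left, top, right, bottom] in pixels, round what is visible of it).
- optics.masks_of(camera, thing): "pixels" (384x512 bool, what is visible of it) and "rect" ([left, top, right, bottom] in pixels, round what is visible of it).
- optics.place_of(camera, thing): "at" ([row, column] in pixels: a listed point, or the origin of a listed thing).
The state is a dict: "clock": time; "q": joint angles; "qvel": joint speeds; "effort": joint torques, N m; "tool_pos": TCP position; "tool_rot": TCP orientation; "force": force on the tool from outside, world axes, zero at the start; "torque": the same for the moment, N m; "finger_gap": opening from 0.0 (shut) to 1.0 (fully open); "gripper_force": force on a finger pad.
Only numpy, scipy, OpenCV 4.12 (cv2) and the standard library are available. Lean on these libraries where they do the work, as an engineer would, in place of code of your own. Each camera call takes 0.05 s, during which the arm holds its last target. There are 200 camera calls.

### The job

The valve block standing by itself on the bench still has to be checked at the inspection camera: pick it up and show its three ported sides to the lens one after another, the large-port side first, then the slotted side, then the side with three small ports, each time with the ports centred and square to the lens at its working distance of 10 cm, held still for a good second so the picture can be taken. Then stand it upright in the empty compartment of the grey tray and let go. Do not drop it, do not touch the camera or its stand, and leave the finished block and the other things on the bench as they are.

Things in the scene. Friction and masses are not known exactly. Their poses are not given: they have to be found in the camera images.
- block: The valve block to check: square aluminium bar 40 x 40 x 130 mm tall, standing on the bench, about 0.45 kg, brass plug on top. Origin at the centre of its underside, z up. Side -y: one large round port. Side +x: one long slot. Side +y: three small ports in a column. Side -x: plain back. Ports lie 18 to 80 mm above the underside, centred at 50 mm; the top 50 mm is plain, for gripping.
- port_face (a point): Centre of the large-port side of the block, on its surface: 50 mm above the underside, 20 mm out from the axis along the block's -y. Axes as the block's.
- slot_face (a point): Centre of the slotted side of the block: 50 mm above the underside, 20 mm out along the block's +x. Axes as the block's.
- row_face (a point): Centre of the side with three small ports: 50 mm above the underside, 20 mm out along the block's +y. Axes as the block's.
- block_axis (a point): Point on the block's long axis, inside it, 50 mm above the underside (midway between the face centres). Axes as the block's.
- lens (a point): Centre of the front glass of the inspection camera: white barrel 38 mm across with a black ring light 62 mm across, about 0.3 m up, looking down and towards the robot. x is the viewing direction out of the lens, y is level. In focus 100 mm in front of the glass along x: a side is shown when its centre is there and its outward normal points back along -x.
- head (a joint): Tilt of the camera: angle in rad of the viewing direction below level (0.42 to 0.75, different every time). Stiff friction joint; leave it as found.
- stand: Fixed stand with the camera it carries: black base plate 170 x 150 x 16 mm, column 22 mm thick and 375 mm tall standing 115 mm behind the origin (+x), boom at 335 mm height. Origin on the bench straight under the camera's tilt axis, which lies 335 mm up; the glass is 66 mm ahead of the tilt axis. The camera looks along the stand's -x.
- tray: Grey open tray for checked parts, fixed: 150 mm (x) by 260 mm (y), 35 mm high, walls and floor 5 mm, one divider of full height at y = 0: two compartments 140 x 122 mm inside, centres at y = +65 and -65 mm. The finished block stands in the +y one; the -y one is empty. Origin at the centre of the underside.
- done_block: A finished valve block, same as the other, standing in the tray's +y compartment. Origin at the centre of its underside. Leave it.
- can: Grey spray can, 66 mm across and 150 mm tall, on the bench. Origin at the centre of its underside. Leave it.
- carton: Open cardboard box of brass fittings, 110 x 160 x 70 mm, on the bench. Origin at the centre of its underside. Leave it.
- driver: Screwdriver with a black handle lying on the bench in front of the camera, about 200 mm long. Leave it.
Not all that is in view belongs to the job. Leave any blue look-alike of the block alone.

How it is judged:
By the outcome, as a careful person would: the job done as asked, in the order asked, and still so for the second after the job is handed in, with the robot touching nothing.
It also fails if it takes over 67 s, if anything falls off the work surface, if the arm or the gripper's body presses on something with over 40 N, if the wrist force passes 120 N, or if a joint passes its speed limit or range.

## Working session

There is one attempt and no reset: what is moved stays moved. The work goes in short steps, Python scripts to look and compute and a tool call to move; the robot and the scene stay as the last step left them, time stands still between calls to the robot, and variables do not carry over. Pictures are saved under pics/ and viewed, at most 10 in all, crops included, and the job is handed in when it is done.

Besides the shell and the picture viewer there is one more tool, called as name([rows], argument=value, ...), one row to a line, values as JSON. send_rows: Moves the arm, as the interface text tells. Its arguments: {"type":"object","properties":{"increments":{"type":"array"},"squeeze":{"type":"number"}},"required":["increments"]}

```bash
ls; mkdir -p pics; python3 - <<'E'
from bench import sensors, optics, bot
import cv2,numpy as np
print(sensors.get_obs(), bot.grasp_offset)
for c in ["scene","top"]:
    d=optics.get_image(c); cv2.imwrite(f"pics/{c}0.png",d["pixels"]); np.savez(f"{c}0.npz",**d)
    print(c,d["fx"],d["fy"],d["cx"],d["cy"],d["R"].tolist(),d["t"])
    for th in ["block","done_block","tray","lens","port_face","slot_face","row_face","stand","can","carton","driver","block_axis"]:
        print(th,[(round(float(r["p"]),2),np.round(r["rect"]).tolist()) for r in optics.search_frame(c,th)] if th not in("lens","port_face","slot_face","row_face","block_axis") else "",[(round(float(r["p"]),2),np.round(r["at"],1).tolist()) for r in optics.place_of(c,th)])
E
```

```text
pics
{'clock': 0.0, 'q': array([ 8.91926072e-01,  1.59033587e-01,  1.59821373e+00, -2.15464185e-05,
        1.38621259e+00, -2.10097461e-01]), 'qvel': array([-0.00066072, -0.00127205,  0.00289522, -0.00119277,  0.00083969,
        0.00054011]), 'effort': array([ 7.83682462e-04, -3.85584140e+01, -3.22102582e+01,  7.01714773e-02,
        3.80458881e-02, -1.46263010e-04]), 'tool_pos': array([0.25936144, 0.51240908, 0.17823695]), 'tool_rot': array([-3.13976205e+00, -3.68716893e-04,  2.67282350e+00]), 'force': array([-0.5250204 ,  0.12533072,  0.0537081 ]), 'torque': array([-0.02357882,  0.03962668,  0.02396662]), 'gripper_force': 0.0, 'finger_gap': 0.9998083657562834} 0.0187
scene 487.1256581740991 487.1256581740991 252.4476591425346 191.72892760018132 [[-0.6487847315998586, 0.7606915297604261, -0.02065837829167697], [0.49752979597852365, 0.4034831747677398, -0.7678967572485994], [-0.575797250910829, -0.5084778502846394, -0.6402404248510425]] [ 0.37485183 -0.14497731  1.87527622]
block [(0.85, [205.0, 148.0, 220.0, 183.0]), (0.77, [178.0, 147.0, 193.0, 188.0])] [(0.85, [181.3, 188.1]), (
[... 1424 characters left out ...]
222.0, 240.0])] [(0.55, [220.8, 186.5]), (0.53, [201.0, 267.5])]
lens  [(0.72, [156.1, 361.2]), (0.67, [150.7, 250.0])]
port_face  [(0.6, [204.1, 358.9]), (0.53, [228.8, 349.3])]
slot_face  [(0.69, [220.5, 344.3]), (0.49, [209.9, 364.9]), (0.48, [218.4, 168.4])]
row_face  [(0.79, [219.6, 341.1]), (0.66, [205.8, 371.4]), (0.56, [229.6, 348.8])]
stand [(0.91, [216.0, 83.0, 265.0, 154.0])] [(0.85, [150.5, 248.1])]
can [(0.88, [146.0, 138.0, 172.0, 161.0]), (0.43, [236.0, 114.0, 257.0, 156.0])] [(0.63, [153.5, 165.4])]
carton [(0.61, [341.0, 138.0, 397.0, 174.0])] []
driver [(0.75, [264.0, 200.0, 272.0, 226.0])] [(0.5, [198.3, 267.5])]
block_axis  [(0.61, [224.1, 344.8]), (0.56, [204.2, 360.4])]
```

```bash
python3 - <<'E'
import cv2,numpy as np
s=np.load("scene0.npz")["pixels"]; t=np.load("top0.npz")["pixels"]
a=cv2.resize(s[100:350,110:410],None,fx=2.66,fy=2.4,interpolation=cv2.INTER_CUBIC)
a=cv2.resize(s[100:320,120:400],(760,597),interpolation=cv2.INTER_CUBIC)
cv2.imwrite("pics/a.png",a)
cv2.imwrite("pics/b.png",cv2.resize(t[70:270,130:400],(800,593),interpolation=cv2.INTER_CUBIC))
E
```

```text
(no output)
```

View pics/a.png

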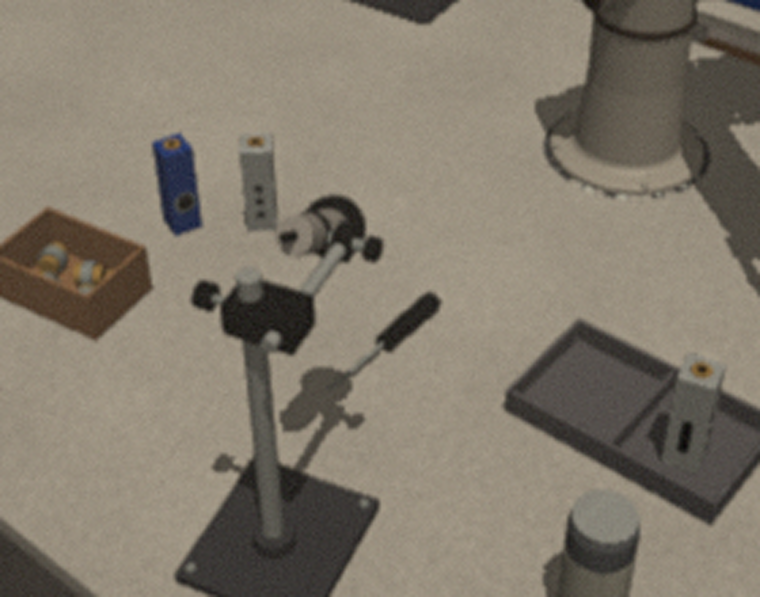

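View pics/b.png

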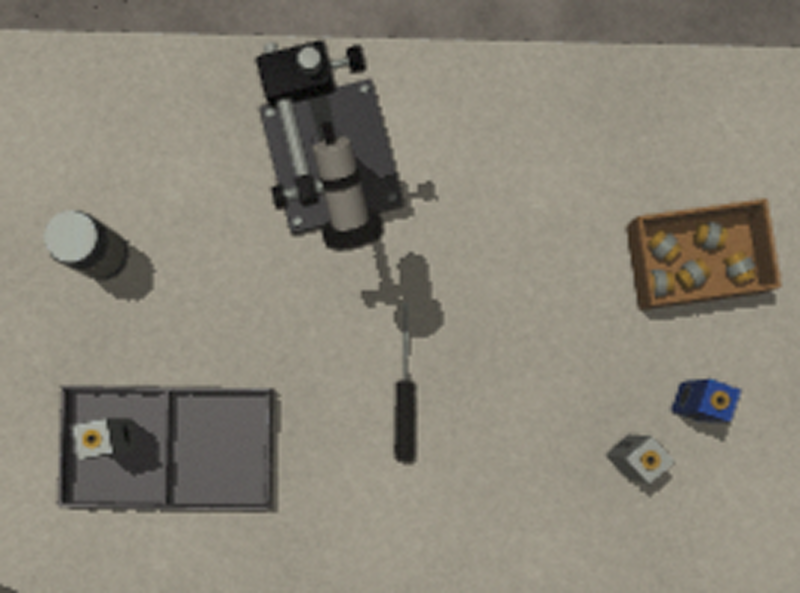

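The scene picture shows the aluminium block at (258,185), its three small ports facing the scene camera and the blue look-alike to its left. The camera stand is in the middle. The tray is at right, with the finished block in its near compartment and the far one empty. In the top view (up is +x, left is +y), the block is at (648,460), the empty compartment at (222,450) and the lens ring at (352,235).

```bash
cat > h.py <<'E'
import numpy as np,cv2
def cloud(d):
    z=d["range_z"].astype(float); v,u=np.mgrid[:384,:512]
    P=np.stack([(u-d["cx"])/d["fx"]*z,(v-d["cy"])/d["fy"]*z,z],-1)
    return np.where((z>0)[...,None],(P-d["t"])@d["R"],np.nan)
def rect(P):
    (c,s,a)=cv2.minAreaRect(P[:,:2].astype(np.float32)*1000); return np.round(c,1),np.round(s,1),round(a,1)
E
python3 - <<'E'
from h import *
for c in ["top","scene"]:
    d=dict(np.load(c+"0.npz")); W=cloud(d); print(c,"cam",-d["R"].T@d["t"])
    z=W[...,2]; bx=np.nanmedian(z); print("table z",bx)
    def sel(x0,x1,y0,y1,z0,z1):
        m=(W[...,0]>x0)&(W[...,0]<x1)&(W[...,1]>y0)&(W[...,1]<y1)&(z>z0)&(z<z1); return W[m],m,d["pixels"][m]
    # clusters of things above table
    m=((z>0.006)&(W[...,0]>.2)&(W[...,0]<1.1)&(abs(W[...,1])<.6)).astype(np.uint8)
    n,l,st,ce=cv2.connectedComponentsWithStats(m)
    for i in range(1,n):
        if st[i,4]>25:
            P=W[l==i]; print(i,st[i].tolist(),P.min(0).round(3),P.max(0).round(3),rect(P))
            if P[:,2].max()<.2:
                T=P[P[:,2]>P[:,2].max()-.012]; print("  top",len(T),rect(T),T.mean(0).round(4),d["pixels"][l==i].mean(0).round())
E
```

```text
top cam [0.48911478 0.01334891 1.42377983]
table z 0.0005016781370482426
32 [217, 84, 50, 71, 2464] [ 0.652 -0.     0.006] [0.949 0.185 0.381] (array([795.4,  89. ]), array([294.4, 154.9]), 14.3)
641 [341, 136, 53, 39, 1268] [ 0.631 -0.481  0.006] [ 0.779 -0.285  0.078] (array([ 702.2, -382.4]), array([124.7, 193. ]), 9.9)
  top 224 (array([ 697.4, -373.1]), array([110.6, 162.7]), 9.0) [ 0.6978 -0.3733  0.0711] [56. 79. 96.]
663 [145, 140, 29, 25, 471] [0.653 0.348 0.006] [0.745 0.457 0.158] (array([703.7, 396.8]), array([112.5,  62.9]), 44.9)
  top 241 (array([687.3, 382.6]), array([59. , 57.8]), 64.0) [0.6869 0.382  0.1509] [101. 108. 106.]
939 [261, 170, 10, 56, 240] [ 0.434 -0.021  0.006] [0.64  0.012 0.035] (array([536.6,  -9.6]), array([ 31. , 206.1]), 86.4)
  top 96 (array([482.3,  -7.5]), array([95.7, 18.5]), 1.2) [ 0.478  -0.0073  0.0265] [50. 55. 56.]
1284 [149, 199, 74, 44, 1830] [0.363 0.156 0.006] [0.523 0.429 0.142] (array([443.1, 292.3]), array([159.2, 272.4]), 0.3)
  top 140 (array([455.8, 352.1]), array([39.3, 40. ]), 12.4) [0.456  0.3519 0.136 ] [80. 83. 85.]
1305 [
[... 1331 characters left out ...]
 -0.3688  0.0675] [52. 70. 89.]
49 [240, 207, 42, 38, 247] [ 0.433 -0.015  0.006] [0.635 0.011 0.03 ] (array([5.338e+02, 2.000e-01]), array([201.4,  25.4]), 1.7)
  top 144 (array([532.2,  -1.2]), array([197.6,  24.5]), 0.2) [ 0.489  -0.0007  0.0226] [50. 57. 60.]
55 [306, 217, 102, 75, 2272] [0.367 0.162 0.006] [0.525 0.425 0.14 ] (array([446.3, 293. ]), array([156.7, 262.4]), 0.5)
  top 172 (array([456.5, 356.2]), array([44. , 40.3]), 13.1) [0.4585 0.3571 0.1339] [63. 68. 72.]
194 [325, 280, 31, 56, 1333] [0.657 0.356 0.006] [0.723 0.42  0.155] (array([690.1, 387. ]), array([64.3, 64.9]), 65.6)
  top 398 (array([687.1, 385.7]), array([60.5, 59.4]), 61.9) [0.6883 0.3868 0.1488] [79. 88. 91.]
```

```bash
python3 - <<'E'
from h import *
Q=[]
for c in ["top","scene"]:
    d=dict(np.load(c+"0.npz")); W=cloud(d); z=W[...,2]
    reg=(W[...,0]>.58)&(W[...,0]<1)&(W[...,1]>-.05)&(W[...,1]<.22)
    P=W[reg&(z>.010)&(z<.022)]; print(c,"plate",len(P),rect(P))
    P=W[reg&(z>.20)]; print("col/boom top",P.max(0))
    for lo in np.arange(.24,.39,.02):
        S=P[(P[:,2]>lo)&(P[:,2]<lo+.02)]
        if len(S): print(round(lo,2),len(S),S.min(0).round(3),S.max(0).round(3))
    col=W[reg&(z>.04)&(z<.25)]; print("column",len(col),np.median(col,0)) 
    np.save(c+"head.npy",P)
d=dict(np.load("scene0.npz"));cv2.imwrite("pics/c.png",cv2.resize(d["pixels"][140:240,170:290],(720,600),interpolation=cv2.INTER_CUBIC))
E
```

```text
top plate 993 (array([774.3,  97.1]), array([254.5, 355.2]), 83.0)
col/boom top [0.85290558 0.14804789 0.38065248]
0.24 13 [0.817 0.086 0.241] [0.825 0.103 0.259]
0.26 7 [0.818 0.088 0.261] [0.821 0.101 0.274]
0.28 3 [0.683 0.036 0.297] [0.696 0.08  0.299]
0.3 34 [0.653 0.023 0.301] [0.814 0.083 0.32 ]
0.32 345 [0.652 0.026 0.32 ] [0.852 0.144 0.34 ]
0.34 787 [0.664 0.044 0.34 ] [0.853 0.148 0.36 ]
0.36 171 [0.715 0.055 0.36 ] [0.838 0.106 0.38 ]
0.38 1 [0.819 0.102 0.381] [0.819 0.102 0.381]
column 64 [0.81981458 0.09679611 0.19550476]
scene plate 2358 (array([737.4,  75.5]), array([343.3, 152.1]), 15.4)
col/boom top [0.85542119 0.15451219 0.37593435]
0.24 48 [0.822 0.095 0.24 ] [0.84  0.112 0.26 ]
0.26 52 [0.823 0.093 0.26 ] [0.84  0.113 0.279]
0.28 62 [0.689 0.05  0.28 ] [0.84  0.112 0.3  ]
0.3 43 [0.656 0.068 0.3  ] [0.853 0.151 0.32 ]
0.32 580 [0.651 0.032 0.32 ] [0.855 0.155 0.34 ]
0.34 838 [0.693 0.047 0.34 ] [0.855 0.154 0.36 ]
0.36 174 [0.724 0.061 0.36 ] [0.841 0.112 0.376]
column 463 [0.83505803 0.10709532 0.15454272]
```

View pics/c.png

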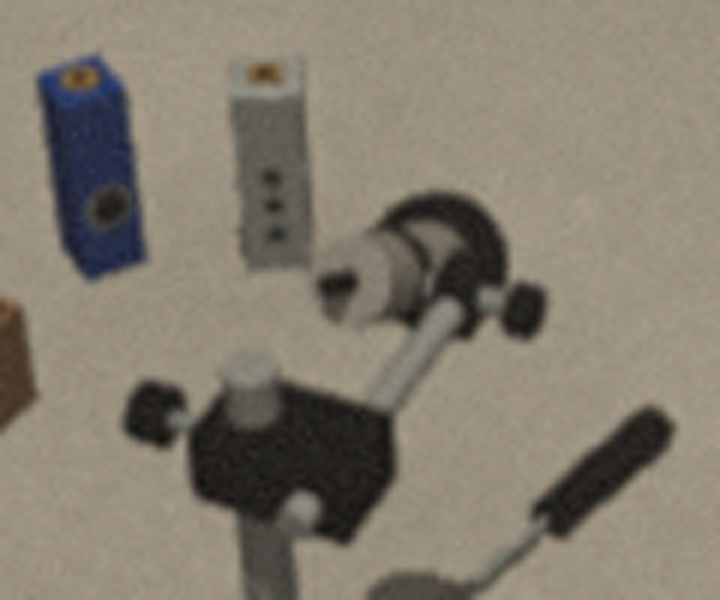

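The close-up confirms it: the aluminium block, with three small ports at (270,205), faces the scene camera. So block +y points at about 43° in the world, and the column of the stand is behind the camera head. Next I write a constant-twist planner and move to a look-out point facing the lens.

```bash
cat >> h.py <<'E'
from scipy.spatial.transform import Rotation as Ro
from scipy.linalg import logm,expm
def tool(yaw,tilt=0,az=0):   # pointing down with tool x at yaw, then tilted outwards towards azimuth az
    R=Ro.from_euler('xyz',[np.pi,0,yaw]).as_matrix()
    return Ro.from_rotvec(-tilt*np.array([-np.sin(az),np.cos(az),0])).as_matrix()@R
def T(R,p):
    M=np.eye(4);M[:3,:3]=R;M[:3,3]=p;return M
def cur():
    from bench import sensors
    o=sensors.get_obs(); return T(Ro.from_euler('xyz',o["tool_rot"]).as_matrix(),o["tool_pos"]),o
def step(M,r): # apply row as linear in tool frame + rotvec
    return M@T(Ro.from_rotvec(.12*np.array(r[1])).as_matrix(),.03*np.array(r[0]))
def plan(M0,M1,frac=.8,n=None):
    """n equal rows (straight steps in turning tool frame) from M0 to M1"""
    D=np.linalg.inv(M0)@M1; w=Ro.from_matrix(D[:3,:3]).as_rotvec()
    n0=n or 1
    while True:
        dR=Ro.from_rotvec(w/n0).as_matrix()
        S=sum(np.linalg.matrix_power(dR,k) for k in range(n0))
        l=np.linalg.solve(S,D[:3,3])/.03; r=w/n0/.12
        if n or max(abs(l).max(),abs(r).max())<=frac: break
        n0+=1
    l=l.round(2);r=r.round(2);M=M0.copy();mid=[]
    for k in range(n0):
        M=step(M,(l,r)); mid.append(M[:3,3])
    E=np.linalg.inv(M)@M1
    print(n0,"rows",l.tolist(),r.tolist(),"err mm",(E[:3,3]*1000).round(1),"rot",Ro.from_matrix(E[:3,:3]).as_rotvec().round(3),"mid",mid[n0//2].round(3))
    return M
E
python3 - <<'E'
from h import *
M,o=cur()
A=M.copy();A[2,3]=.32;A[0,3]=.27; A=plan(M,A)
B=T(tool(1.7,.9,.15),[.37,.05,.30]); plan(A,B,.7)
E
```

```text
6 rows [-0.05, 0.03, -0.78] [0.0, 0.0, 0.0] err mm [-0.1 -0.8 -0.4] rot [0. 0. 0.] mid [0.267 0.513 0.273]
22 rows [-0.67, -0.32, -0.06] [-0.32, -0.16, 0.34] err mm [-2.  -0.8 -4.2] rot [ 0.01  -0.004  0.004] mid [0.378 0.272 0.332]
```

send_rows([
  {"linear":[-0.05,0.03,-0.78],"rotation":[0,0,0],"gripper":0.65},
  {"linear":[-0.05,0.03,-0.78],"rotation":[0,0,0],"gripper":0.65},
  {"linear":[-0.05,0.03,-0.78],"rotation":[0,0,0],"gripper":0.65},
  {"linear":[-0.05,0.03,-0.78],"rotation":[0,0,0],"gripper":0.65},
  {"linear":[-0.05,0.03,-0.78],"rotation":[0,0,0],"gripper":0.65},
  {"linear":[-0.05,0.03,-0.78],"rotation":[0,0,0],"gripper":0.65},
  {"linear":[-0.67,-0.32,-0.06],"rotation":[-0.32,-0.16,0.34],"gripper":0.65},
  {"linear":[-0.67,-0.32,-0.06],"rotation":[-0.32,-0.16,0.34],"gripper":0.65},
  {"linear":[-0.67,-0.32,-0.06],"rotation":[-0.32,-0.16,0.34],"gripper":0.65},
  {"linear":[-0.67,-0.32,-0.06],"rotation":[-0.32,-0.16,0.34],"gripper":0.65},
  {"linear":[-0.67,-0.32,-0.06],"rotation":[-0.32,-0.16,0.34],"gripper":0.65},
  {"linear":[-0.67,-0.32,-0.06],"rotation":[-0.32,-0.16,0.34],"gripper":0.65},
  {"linear":[-0.67,-0.32,-0.06],"rotation":[-0.32,-0.16,0.34],"gripper":0.65},
  {"linear":[-0.67,-0.32,-0.06],"rotation":[-0.32,-0.16,0.34],"gripper":0.65},
  {"linear":[-0.67,-0.32,-0.06],"rotation":[-0.32,-0.16,0.34],"gripper":0.65},
  {"linear":[-0.67,-0.32,-0.06],"rotation":[-0.32,-0.16,0.34],"gripper":0.65},
  {"linear":[-0.67,-0.32,-0.06],"rotation":[-0.32,-0.16,0.34],"gripper":0.65},
  {"linear":[-0.67,-0.32,-0.06],"rotation":[-0.32,-0.16,0.34],"gripper":0.65},
])

```text
clock: 4.25
tool_pos: [0.3776, 0.2709, 0.332]
tool_rot: [2.64, 0.104, 2.144]
force: [-0.1, 0.3, 0.2]
finger_gap: 0.652
gripper_force: 0.0
```

send_rows([
  {"linear":[-0.67,-0.32,-0.06],"rotation":[-0.32,-0.16,0.34],"gripper":0.65},
  {"linear":[-0.67,-0.32,-0.06],"rotation":[-0.32,-0.16,0.34],"gripper":0.65},
  {"linear":[-0.67,-0.32,-0.06],"rotation":[-0.32,-0.16,0.34],"gripper":0.65},
  {"linear":[-0.67,-0.32,-0.06],"rotation":[-0.32,-0.16,0.34],"gripper":0.65},
  {"linear":[-0.67,-0.32,-0.06],"rotation":[-0.32,-0.16,0.34],"gripper":0.65},
  {"linear":[-0.67,-0.32,-0.06],"rotation":[-0.32,-0.16,0.34],"gripper":0.65},
  {"linear":[-0.67,-0.32,-0.06],"rotation":[-0.32,-0.16,0.34],"gripper":0.65},
  {"linear":[-0.67,-0.32,-0.06],"rotation":[-0.32,-0.16,0.34],"gripper":0.65},
  {"linear":[-0.67,-0.32,-0.06],"rotation":[-0.32,-0.16,0.34],"gripper":0.65},
  {"linear":[-0.67,-0.32,-0.06],"rotation":[-0.32,-0.16,0.34],"gripper":0.65},
  {"linear":[0,0,0],"rotation":[0,0,0],"gripper":0.65},
  {"linear":[0,0,0],"rotation":[0,0,0],"gripper":0.65},
])

```text
clock: 5.75
tool_pos: [0.4862, 0.1118, 0.3132]
tool_rot: [2.317, 0.014, 1.693]
force: [0.2, 0.1, -0.2]
finger_gap: 0.65
gripper_force: 0.0
```

```bash
python3 - <<'E'
from h import *
from bench import optics
M,o=cur(); print(o["clock"],o["q"].round(3),M.round(3),o["finger_gap"])
d=optics.get_image("wrist"); np.savez("wrist1.npz",**d,M=M); cv2.imwrite("pics/w1.png",d["pixels"])
print({k:d[k] for k in("fx","fy","cx","cy")}); C=-d["R"].T@d["t"]; print("cam",C,"axis",d["R"][2], "in tool",M[:3,:3].T@(C-M[:3,3]), M[:3,:3].T@d["R"].T)
for t in ["lens","stand","block"]: print(t,[(round(float(r["p"]),2),np.round(r["at"],1)) for r in optics.place_of("wrist",t)])
E
```

```text
5.75 [-0.17  -0.944  2.362  0.255  0.934 -0.365] [[-0.122  0.673  0.73   0.486]
 [ 0.992  0.093  0.08   0.112]
 [-0.014  0.734 -0.679  0.313]
 [ 0.     0.     0.     1.   ]] 0.6499793777251267
{'fx': 297.3186396354542, 'fy': 297.3186396354542, 'cx': 256.490946114102, 'cy': 188.165074188525}
cam [0.32801157 0.17391585 0.45167724] axis [ 0.73462046 -0.20136624 -0.64790772] in tool [ 0.07909113  0.00101213 -0.20443199] [[-7.88671936e-04 -9.59810981e-01 -2.80646145e-01]
 [ 9.99999688e-01 -7.47430544e-04 -2.53984056e-04]
 [ 3.40131850e-05 -2.80646258e-01  9.59811271e-01]]
lens [(0.58, array([232.9, 336.1]))]
stand [(0.75, array([173.7, 219.9]))]
block []
```

View pics/w1.png

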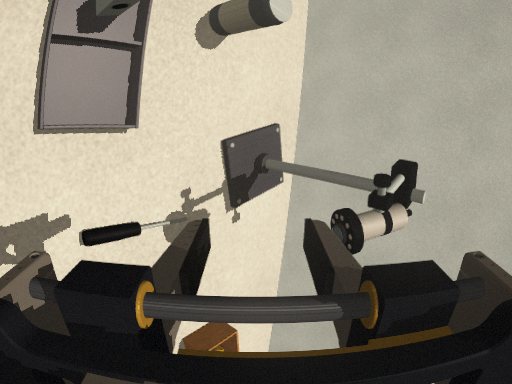

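The wrist picture shows the ring light front-on at about (348,229), with the white barrel behind it to the right, the stand plate at (252,165), and the tray at top left. The arm stopped short at the joint-2 limit with nothing touched. I'll fit the lens from this depth.

```bash
cat >> h.py <<'E'
def fish(d):
    z=d["range_z"].astype(float); v,u=np.mgrid[:384,:512]
    x=(u-d["cx"])/d["fx"]; y=(v-d["cy"])/d["fy"]; r=np.hypot(x,y)+1e-9
    k=np.tan(np.minimum(r,1.5))/r*z
    P=np.stack([x*k,y*k,z],-1)
    return np.where((z>0)[...,None],(P-d["t"])@d["R"],np.nan)
E
python3 - <<'E'
from h import *
d=dict(np.load("wrist1.npz")); W=fish(d); print("px lens",W[230,338:356:3].round(3).tolist())
px=d["pixels"]; z=W[...,2]
reg=np.zeros(z.shape,bool); reg[195:265,320:420]=1
m=reg&(W[...,0]<.80)&(W[...,0]>.58)&(abs(W[...,1]-.06)<.09)&(z>.22)&(z<.40)
P=W[m]; print(len(P),P.min(0),P.max(0))
# ransac front plane, normal towards robot & down
rng=np.random.default_rng(0);best=(0,)
for _ in range(4000):
    a,b,c=P[rng.choice(len(P),3,False)]; n=np.cross(b-a,c-a); L=np.linalg.norm(n)
    if L<2e-4: continue
    n/=L
    if n[0]>0:n=-n
    if n[0]>-.55: continue
    i=abs((P-a)@n)<.002
    if i.sum()>best[0]: best=(i.sum(),i)
I=P[best[1]]; c=I.mean(0); n=np.linalg.svd(I-c)[2][2]; n*=-np.sign(n[0])
mask=np.zeros(z.shape,np.uint8); mask[m]=best[1].astype(np.uint8)
# circle centre in plane
e1=np.cross([0,0,1],n);e1/=np.linalg.norm(e1);e2=np.cross(n,e1)
uv=np.c_[(I-c)@e1,(I-c)@e2]; (cc,r)=cv2.minEnclosingCircle((uv*1000).astype(np.float32))
ctr=c+cc[0]/1000*e1+cc[1]/1000*e2
print("inl",best[0],"n",n,"tilt",np.arcsin(-n[2]),"yaw",np.degrees(np.arctan2(-n[1],-n[0])),"r",r,"ctr",ctr, rect(uv))
# barrel cylinder: light pixels
g=px[m].mean(1); B=P[(g>110)]; cb=B.mean(0); print("barrel",len(B),np.linalg.svd(B-cb)[2][0],cb)
# fit cylinder r=19 through barrel with least squares
from scipy.optimize import least_squares
def f(p):
    ax=np.array([-np.cos(p[3])*np.cos(p[4]),-np.cos(p[3])*np.sin(p[4]),-np.sin(p[3])]); q=B-p[:3]; q=q-np.outer(q@ax,ax); return np.linalg.norm(q,axis=1)-.019
s=least_squares(f,[*(cb+[0,0,-.0]),.58,.25],loss="soft_l1",f_scale=.002); print("cyl",s.x,np.abs(s.fun).mean())
ax=-np.array([np.cos(s.x[3])*np.cos(s.x[4]),np.cos(s.x[3])*np.sin(s.x[4]),np.sin(s.x[3])]); print("axis at plane",s.x[:3]+ax*(((ctr-s.x[:3])@n)/(ax@n)))
# same for base plate and column
pl=W[(z>.010)&(z<.022)&(W[...,0]>.6)&(W[...,0]<.9)&(abs(W[...,1]-.1)<.15)]; print("plate",len(pl),rect(pl))
E
```

```text
px lens [[0.661, 0.058, 0.302], [0.657, 0.061, 0.308], [0.659, 0.061, 0.311], [0.658, 0.063, 0.316], [0.652, 0.066, 0.322], [0.654, 0.066, 0.325]]
2643 [0.6503494  0.0294923  0.27935624] [0.76893137 0.10887409 0.37101286]
inl 842 n [-0.59229063  0.33856519  0.73113981] tilt -0.8199911804150435 yaw -29.753150338441387 r 53.313880920410156 ctr [0.6974609  0.07005323 0.34013905] (array([-3.2, -7.6]), array([ 58.2, 104.3]), 49.1)
barrel 914 [0.82252884 0.20911733 0.52888207] [0.70738512 0.07190777 0.34534807]
cyl [1.30540734 0.22979178 0.70760486 0.54974371 0.27107391] 0.0005925002680370611
axis at plane [ 0.18137778 -0.0825925  -0.00725097]
plate 3182 (array([746.1,  75.9]), array([324.4, 151.1]), 15.0)
```

```bash
python3 - <<'E'
from h import *
from scipy.optimize import least_squares
d=dict(np.load("wrist1.npz")); W=fish(d); z=W[...,2]
reg=np.zeros(z.shape,bool); reg[195:265,320:420]=1
m=reg&(W[...,0]<.80)&(W[...,0]>.58)&(abs(W[...,1]-.06)<.09)&(z>.22)&(z<.40)
P=W[m]; g=d["pixels"][m].mean(1)
ax=-np.array([np.cos(.55)*np.cos(.271),np.cos(.55)*np.sin(.271),np.sin(.55)])
s=P@ax; h,e=np.histogram(s,np.arange(s.min(),s.max()+.004,.004)); print([(round(a,3),b) for a,b in zip(e,h)])
F=P[s>s.max()-.012]
for _ in range(5):
    c=np.median(F,0); n=np.linalg.svd(F-F.mean(0))[2][2]; n*=-np.sign(n[0]); F=P[(abs((P-F.mean(0))@n)<.003)]
e1=np.cross([0,0,1],ax);e1/=np.linalg.norm(e1);e2=np.cross(ax,e1); c=F.mean(0)
uv=np.c_[(F-c)@e1,(F-c)@e2]; cc,r=cv2.minEnclosingCircle((uv*1000).astype(np.float32))
print("plane",len(F),n,"tilt",np.arcsin(-n[2]),"yaw",np.arctan2(-n[1],-n[0]),"r",r,"ctr",c+cc[0]/1000*e1+cc[1]/1000*e2,"mean",c)
B=P[g>110]
B=B[(B@ax)<s.max()-.03]
f=lambda p:np.linalg.norm(np.cross(B-np.array([.70,p[0],p[1]]),(a:=np.array([np.cos(p[2])*np.cos(p[3]),np.cos(p[2])*np.sin(p[3]),np.sin(p[2])]))),axis=1)-.019
q=least_squares(f,[.07,.33,.55,.27],loss="soft_l1",f_scale=.002); print("cyl",len(B),q.x)
a=-np.array([np.cos(q.x[2])*np.cos(q.x[3]),np.cos(q.x[2])*np.sin(q.x[3]),np.sin(q.x[2])]);p=np.array([.7,*q.x[:2]])
print("axis at front",p+a*((c-p)@n)/(a@n))
E
```

```text
[(np.float64(-0.842), np.int64(10)), (np.float64(-0.838), np.int64(13)), (np.float64(-0.834), np.int64(7)), (np.float64(-0.83), np.int64(0)), (np.float64(-0.826), np.int64(0)), (np.float64(-0.822), np.int64(34)), (np.float64(-0.818), np.int64(49)), (np.float64(-0.814), np.int64(64)), (np.float64(-0.81), np.int64(59)), (np.float64(-0.806), np.int64(49)), (np.float64(-0.802), np.int64(59)), (np.float64(-0.798), np.int64(55)), (np.float64(-0.794), np.int64(55)), (np.float64(-0.79), np.int64(68)), (np.float64(-0.786), np.int64(77)), (np.float64(-0.782), np.int64(99)), (np.float64(-0.778), np.int64(150)), (np.float64(-0.774), np.int64(140)), (np.float64(-0.77), np.int64(139)), (np.float64(-0.766), np.int64(112)), (np.float64(-0.762), np.int64(69)), (np.float64(-0.758), np.int64(70)), (np.float64(-0.754), np.int64(69)), (np.float64(-0.75), np.int64(74)), (np.float64(-0.746), np.int64(44)), (np.float64(-0.742), np.int64(0)), (np.float64(-0.738), np.int64(49)), (np.float64(-0.734), np.int64(130)), (np.float64(-0.73), np.int64(123)), (np.float64(-0.726), np.int64(131)), (np.float64(-0.722), np.int64(495)), (np.float64(-0.718), np.int64(148)), (np.float64(-0.714), np.int64(2))]
plane 554 [-0.8364762  -0.20663559 -0.50755226] tilt 0.5323415457226722 yaw 0.2421824061918524 r 30.423704147338867 ctr [0.66796553 0.05427866 0.30429498] mean [0.6617695  0.06256204 0.31041541]
cyl 908 [0.06152776 0.32255437 0.55031854 0.27151207]
axis at front [0.66884255 0.05285394 0.30271098]
```

```bash
python3 - <<'E'
from h import *
M,o=cur()
A=M.copy();A[:3,3]=[.45,.02,.31]; A=plan(M,A)
B=T(tool(.75),[.44,-.28,.24]); plan(A,B,.75)
E
```

```text
4 rows [-0.72, -0.3, -0.26] [0.0, 0.0, -0.0] err mm [-0.3  0.6 -0.5] rot [ 0.  0. -0.] mid [0.459 0.043 0.31 ]
14 rows [-0.73, 0.14, 0.2] [0.46, -0.22, 0.53] err mm [-1.2 -0.6  1.6] rot [-0.006 -0.002  0.006] mid [ 0.486 -0.156  0.281]
```

```bash
python3 - <<'E'
from h import *
M,o=cur()
plan(M,T(tool(.75),[.44,-.28,.24]),.75)
E
```

```text
19 rows [-0.72, 0.1, 0.14] [0.34, -0.17, 0.39] err mm [ 2.5 -0.3  4.6] rot [-0.001  0.013  0.   ] mid [ 0.514 -0.104  0.287]
```

send_rows([
  {"linear":[-0.72,0.1,0.14],"rotation":[0.34,-0.17,0.39],"gripper":0.7},
  {"linear":[-0.72,0.1,0.14],"rotation":[0.34,-0.17,0.39],"gripper":0.7},
  {"linear":[-0.72,0.1,0.14],"rotation":[0.34,-0.17,0.39],"gripper":0.7},
  {"linear":[-0.72,0.1,0.14],"rotation":[0.34,-0.17,0.39],"gripper":0.7},
  {"linear":[-0.72,0.1,0.14],"rotation":[0.34,-0.17,0.39],"gripper":0.7},
  {"linear":[-0.72,0.1,0.14],"rotation":[0.34,-0.17,0.39],"gripper":0.7},
  {"linear":[-0.72,0.1,0.14],"rotation":[0.34,-0.17,0.39],"gripper":0.7},
  {"linear":[-0.72,0.1,0.14],"rotation":[0.34,-0.17,0.39],"gripper":0.7},
  {"linear":[-0.72,0.1,0.14],"rotation":[0.34,-0.17,0.39],"gripper":0.7},
  {"linear":[-0.72,0.1,0.14],"rotation":[0.34,-0.17,0.39],"gripper":0.7},
  {"linear":[-0.72,0.1,0.14],"rotation":[0.34,-0.17,0.39],"gripper":0.7},
  {"linear":[-0.72,0.1,0.14],"rotation":[0.34,-0.17,0.39],"gripper":0.7},
  {"linear":[-0.72,0.1,0.14],"rotation":[0.34,-0.17,0.39],"gripper":0.7},
  {"linear":[-0.72,0.1,0.14],"rotation":[0.34,-0.17,0.39],"gripper":0.7},
  {"linear":[-0.72,0.1,0.14],"rotation":[0.34,-0.17,0.39],"gripper":0.7},
  {"linear":[-0.72,0.1,0.14],"rotation":[0.34,-0.17,0.39],"gripper":0.7},
  {"linear":[-0.72,0.1,0.14],"rotation":[0.34,-0.17,0.39],"gripper":0.7},
  {"linear":[-0.72,0.1,0.14],"rotation":[0.34,-0.17,0.39],"gripper":0.7},
  {"linear":[-0.72,0.1,0.14],"rotation":[0.34,-0.17,0.39],"gripper":0.7},
  {"linear":[0,0,0],"rotation":[0,0,0],"gripper":0.7},
])

```text
clock: 8.45
tool_pos: [0.438, -0.2828, 0.2434]
tool_rot: [-3.139, 0.013, 0.748]
force: [0.3, 0.6, -0.8]
finger_gap: 0.698
gripper_force: 0.0
```

```bash
python3 - <<'E'
from h import *
from bench import optics
M,o=cur(); print(o["clock"],o["q"].round(3),M.round(3),o["finger_gap"])
d=optics.get_image("wrist"); np.savez("wrist2.npz",**d,M=M); cv2.imwrite("pics/w2.png",d["pixels"])
W=fish(d); z=W[...,2]; m=((z>.122)&(z<.14)&(abs(W[...,0]-.48)<.1)&(abs(W[...,1]+.33)<.11)).astype(np.uint8)
n,l,st,ce=cv2.connectedComponentsWithStats(m)
for i in range(1,n):
    if st[i,4]>200: P=W[l==i]; print(st[i],rect(P),np.median(P,0),d["pixels"][l==i].mean(0))
E
```

```text
8.45 [-0.796 -0.013  1.652 -0.013  1.506  0.027] [[ 0.733  0.68  -0.012  0.438]
 [ 0.68  -0.733 -0.007 -0.283]
 [-0.013 -0.003 -1.     0.243]
 [ 0.     0.     0.     1.   ]] 0.6984211784209287
[ 334  152   43   45 1161] (array([ 517. , -366.3]), array([41. , 40.7]), 70.9) [ 0.51689082 -0.36410372  0.13013207] [121.71748493  80.16451335  68.35228252]
[ 247  154   36   37 1300] (array([ 446.9, -287.6]), array([40.6, 39.2]), 42.6) [ 0.44785301 -0.28641333  0.130258  ] [135.41153846 165.93076923 178.15076923]
```

View pics/w2.png

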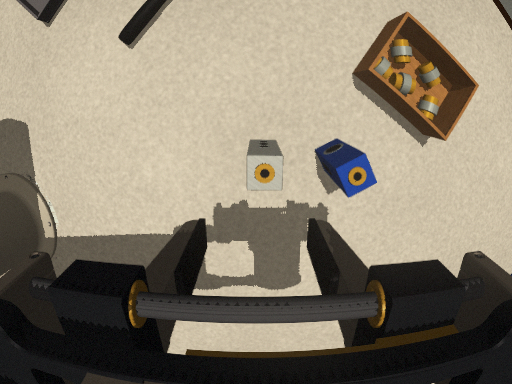

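The aluminium block top is at (265,172), square to the fingers. Its row side faces up in the picture, along tool x, and the blue one is beside it at (346,168). Descending.

```bash
python3 - <<'E'
from h import *
M,o=cur()
A=plan(M,T(tool(.746),[.4465,-.2873,.20]),.6)
plan(A,T(tool(.746),[.4465,-.2873,.087]),.6)
E
```

```text
3 rows [0.03, 0.1, 0.49] [-0.01, 0.04, 0.01] err mm [ 0.1  0.3 -0.3] rot [ 0.002 -0.002 -0.   ] mid [ 0.444 -0.286  0.214]
7 rows [0.0, 0.0, 0.54] [0.0, -0.0, -0.0] err mm [-0.   0.1 -0.7] rot [ 0.002 -0.002 -0.   ] mid [ 0.446 -0.287  0.135]
```

send_rows([
  {"linear":[0.03,0.1,0.49],"rotation":[0,0.04,0],"gripper":0.7},
  {"linear":[0.03,0.1,0.49],"rotation":[0,0.04,0],"gripper":0.7},
  {"linear":[0.03,0.1,0.49],"rotation":[0,0.03,0],"gripper":0.7},
  {"linear":[0,0,0],"rotation":[0,0,0],"gripper":0.7},
  {"linear":[0,0,0.54],"rotation":[0,0,0],"gripper":0.7},
  {"linear":[0,0,0.54],"rotation":[0,0,0],"gripper":0.7},
  {"linear":[0,0,0.54],"rotation":[0,0,0],"gripper":0.7},
  {"linear":[0,0,0.54],"rotation":[0,0,0],"gripper":0.7},
  {"linear":[0,0,0.54],"rotation":[0,0,0],"gripper":0.7},
  {"linear":[0,0,0.54],"rotation":[0,0,0],"gripper":0.7},
  {"linear":[0,0,0.53],"rotation":[0,0,0],"gripper":0.7},
  {"linear":[0,0,0],"rotation":[0,0,0],"gripper":0.7},
])

```text
clock: 10.0
tool_pos: [0.4447, -0.2862, 0.085]
tool_rot: [-3.137, 0.0, 0.749]
force: [-0.3, 0.2, -0.5]
finger_gap: 0.698
gripper_force: 0.0
```

send_rows([
  {"linear":[0,0,0],"rotation":[0,0,0],"gripper":0.3},
  {"linear":[0,0,0],"rotation":[0,0,0],"gripper":0.3},
  {"linear":[0,0,0],"rotation":[0,0,0],"gripper":0.3},
  {"linear":[0,0,0],"rotation":[0,0,0],"gripper":0.3},
  {"linear":[0,0,0],"rotation":[0,0,0],"gripper":0.3},
  {"linear":[0,0,0],"rotation":[0,0,0],"gripper":0.3},
  {"linear":[0,0,0],"rotation":[0,0,0],"gripper":0.3},
], squeeze=45)

```text
clock: 10.88
tool_pos: [0.446, -0.2875, 0.0874]
tool_rot: [-3.141, 0.0, 0.749]
force: [-0.4, 0.3, 6.3]
finger_gap: 0.426
gripper_force: 45.0
```

```bash
cat >> h.py <<'E'
def show(lens,th,psi,k,dist=.1,off=.037):  # k=0 port,1 slot,2 row
    c=np.array([np.cos(psi),np.sin(psi),0]); z=np.array([0,0,1]); v=-np.cos(th)*c-np.sin(th)*z; up=-np.sin(th)*c+np.cos(th)*z
    return T(tool(psi+np.pi-k*np.pi/2,th,psi), np.array(lens)+(dist+.02)*v+off*up)
E
python3 - <<'E'
from h import *
M,o=cur(); L=[.668,.0535,.3035];th,psi=.545,.262
S=show(L,th,psi,0,.16); print(S.round(3), show(L,th,psi,0)[:3,3])
A=M.copy();A[:3,3]+=[0,0,.15]; A=plan(M,A,.6)
B=plan(A,T(tool(psi+np.pi),[.44,-.06,.27]),.8)
plan(B,S,.6)
E
```

```text
[[-0.826 -0.259  0.501  0.501]
 [-0.221  0.966  0.134  0.009]
 [-0.518  0.    -0.855  0.242]
 [ 0.     0.     0.     1.   ]] [0.55035971 0.02195308 0.27292954]
9 rows [-0.0, -0.0, -0.56] [-0.0, -0.0, 0.0] err mm [-0.  -0.1  1.2] rot [-0. -0.  0.] mid [ 0.446 -0.288  0.171]
28 rows [0.34, 0.15, -0.04] [-0.0, -0.0, -0.79] err mm [-3.3 -1.5  2.3] rot [ 0.    -0.001 -0.   ] mid [ 0.529 -0.159  0.257]
8 rows [-0.3, 0.2, 0.2] [0.0, -0.57, -0.0] err mm [1.1 1.1 0.8] rot [ 0.     0.002 -0.   ] mid [ 0.475 -0.018  0.249]
```

send_rows([
  {"linear":[0,0,-0.3],"rotation":[0,0,0],"gripper":0.3},
  {"linear":[0,0,-0.56],"rotation":[0,0,0],"gripper":0.3},
  {"linear":[0,0,-0.56],"rotation":[0,0,0],"gripper":0.3},
  {"linear":[0,0,-0.56],"rotation":[0,0,0],"gripper":0.3},
  {"linear":[0,0,-0.56],"rotation":[0,0,0],"gripper":0.3},
  {"linear":[0,0,-0.56],"rotation":[0,0,0],"gripper":0.3},
  {"linear":[0,0,-0.56],"rotation":[0,0,0],"gripper":0.3},
  {"linear":[0,0,-0.56],"rotation":[0,0,0],"gripper":0.3},
  {"linear":[0,0,-0.56],"rotation":[0,0,0],"gripper":0.3},
  {"linear":[0,0,-0.26],"rotation":[0,0,0],"gripper":0.3},
  {"linear":[0,0,0],"rotation":[0,0,0],"gripper":0.3},
])

```text
clock: 12.25
tool_pos: [0.446, -0.2876, 0.2385]
tool_rot: [-3.141, 0.0, 0.749]
force: [0.3, 0.6, -4.8]
finger_gap: 0.425
gripper_force: 45.0
```

send_rows([
  {"linear":[0.34,0.15,-0.04],"rotation":[0,0,-0.79],"gripper":0.3},
  {"linear":[0.34,0.15,-0.04],"rotation":[0,0,-0.79],"gripper":0.3},
  {"linear":[0.34,0.15,-0.04],"rotation":[0,0,-0.79],"gripper":0.3},
  {"linear":[0.34,0.15,-0.04],"rotation":[0,0,-0.79],"gripper":0.3},
  {"linear":[0.34,0.15,-0.04],"rotation":[0,0,-0.79],"gripper":0.3},
  {"linear":[0.34,0.15,-0.04],"rotation":[0,0,-0.79],"gripper":0.3},
  {"linear":[0.34,0.15,-0.04],"rotation":[0,0,-0.79],"gripper":0.3},
  {"linear":[0.34,0.15,-0.04],"rotation":[0,0,-0.79],"gripper":0.3},
  {"linear":[0.34,0.15,-0.04],"rotation":[0,0,-0.79],"gripper":0.3},
  {"linear":[0.34,0.15,-0.04],"rotation":[0,0,-0.79],"gripper":0.3},
  {"linear":[0.34,0.15,-0.04],"rotation":[0,0,-0.79],"gripper":0.3},
  {"linear":[0.34,0.15,-0.04],"rotation":[0,0,-0.79],"gripper":0.3},
  {"linear":[0.34,0.15,-0.04],"rotation":[0,0,-0.79],"gripper":0.3},
  {"linear":[0.34,0.15,-0.04],"rotation":[0,0,-0.79],"gripper":0.3},
  {"linear":[0.34,0.15,-0.04],"rotation":[0,0,-0.79],"gripper":0.3},
  {"linear":[0.34,0.15,-0.04],"rotation":[0,0,-0.79],"gripper":0.3},
  {"linear":[0.34,0.15,-0.04],"rotation":[0,0,-0.79],"gripper":0.3},
  {"linear":[0.34,0.15,-0.04],"rotation":[0,0,-0.79],"gripper":0.3},
  {"linear":[0.34,0.15,-0.04],"rotation":[0,0,-0.79],"gripper":0.3},
  {"linear":[0.34,0.15,-0.04],"rotation":[0,0,-0.79],"gripper":0.3},
])

```text
clock: 14.75
tool_pos: [0.5083, -0.1064, 0.2609]
tool_rot: [3.141, -0.004, 2.648]
force: [-0.8, 0.7, -4.6]
finger_gap: 0.428
gripper_force: 45.0
```

send_rows([
  {"linear":[0.34,0.15,-0.04],"rotation":[0,0,-0.79],"gripper":0.3},
  {"linear":[0.34,0.15,-0.04],"rotation":[0,0,-0.79],"gripper":0.3},
  {"linear":[0.34,0.15,-0.04],"rotation":[0,0,-0.79],"gripper":0.3},
  {"linear":[0.34,0.15,-0.04],"rotation":[0,0,-0.79],"gripper":0.3},
  {"linear":[0.34,0.15,-0.04],"rotation":[0,0,-0.79],"gripper":0.3},
  {"linear":[0.34,0.15,-0.04],"rotation":[0,0,-0.79],"gripper":0.3},
  {"linear":[0.34,0.15,-0.04],"rotation":[0,0,-0.79],"gripper":0.3},
  {"linear":[0.34,0.15,-0.04],"rotation":[0,0,-0.79],"gripper":0.3},
  {"linear":[-0.3,0.2,0.2],"rotation":[0,-0.57,0],"gripper":0.3},
  {"linear":[-0.3,0.2,0.2],"rotation":[0,-0.57,0],"gripper":0.3},
  {"linear":[-0.3,0.2,0.2],"rotation":[0,-0.57,0],"gripper":0.3},
  {"linear":[-0.3,0.2,0.2],"rotation":[0,-0.57,0],"gripper":0.3},
  {"linear":[-0.3,0.2,0.2],"rotation":[0,-0.57,0],"gripper":0.3},
  {"linear":[-0.3,0.2,0.2],"rotation":[0,-0.57,0],"gripper":0.3},
  {"linear":[-0.3,0.2,0.2],"rotation":[0,-0.57,0],"gripper":0.3},
  {"linear":[-0.3,0.2,0.2],"rotation":[0,-0.57,0],"gripper":0.3},
  {"linear":[0,0,0],"rotation":[0,0,0],"gripper":0.3},
  {"linear":[0,0,0],"rotation":[0,0,0],"gripper":0.3},
])

```text
clock: 17.0
tool_pos: [0.5009, 0.0078, 0.2423]
tool_rot: [3.14, 0.544, -2.881]
force: [-0.7, -0.1, -3.7]
finger_gap: 0.428
gripper_force: 45.0
```

```bash
python3 - <<'E'
from h import *
from bench import optics
M,o=cur(); print(o["clock"],o["q"].round(3),M.round(3),o["finger_gap"],o["force"])
for c in ["wrist","scene","top"]:
    d=optics.get_image(c); np.savez(c+"3.npz",**d,M=M); 
    cv2.imwrite(f"pics/{c}3.png",d["pixels"])
w=np.load("wrist3.npz")["pixels"]; s=cv2.resize(np.load("scene3.npz")["pixels"][140:240,170:300],(500,384))
cv2.imwrite("pics/d.png",cv2.resize(np.hstack([w,s]),(800,304)))
E
```

```text
17.0 [-0.503 -0.59   2.205  0.405  1.149 -2.432] [[-0.827 -0.259  0.5    0.501]
 [-0.221  0.966  0.135  0.008]
 [-0.518  0.001 -0.856  0.242]
 [ 0.     0.     0.     1.   ]] 0.4279206615160261 [-0.70642073 -0.10654859 -3.73474978]
```

View pics/d.png

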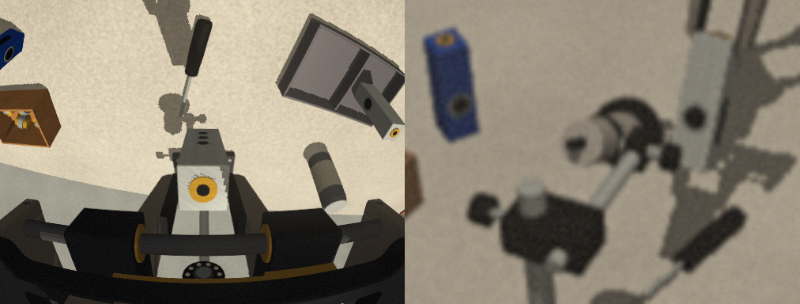

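The pictures show the large-port side (dark round port, right half near (692,117)) turned to the lens, and the block held straight in the fingers. I'll cross-check the lens against the block in the scene camera.

```bash
python3 - <<'E'
from h import *
from scipy.optimize import least_squares
L=np.array([.668,.0535,.3035]);th,psi=.545,.262
axv=lambda t,p:-np.array([np.cos(t)*np.cos(p),np.cos(t)*np.sin(p),np.sin(t)])
for name in ["scene0","scene3","top0"]:
    d=dict(np.load(name+".npz")); W=cloud(d); a=axv(th,psi)
    q=W-L; s=q@a; rad=np.linalg.norm(q-s[...,None]*a,axis=-1)
    g=d["pixels"].mean(-1)
    print(name,[(k,int(((s>k/1000)&(s<=k/1000+.01)&(rad<.045)).sum()),np.round(np.nanmedian(rad[(s>k/1000)&(s<=k/1000+.01)&(rad<.045)]),3)) for k in range(-110,10,10)])
    m=(rad<.026)&(s<-.025)&(s>-.105)&(g>75); B=W[m]
    f=lambda p:np.linalg.norm(np.cross(B-np.array([.70,p[0],p[1]]),axv(p[2],p[3])),axis=1)-.019
    r=least_squares(f,[.0615,.3225,.545,.262],loss="soft_l1",f_scale=.002)
    print(len(B),r.x.round(4),abs(r.fun).mean())
    x=r.x; p0=np.array([.7,x[0],x[1]]); a2=axv(x[2],x[3]); h=(p0[2]-.335)/np.sin(x[2])
    t=p0+a2*h; print("tilt axis at z=.335:",t.round(4),"glass",(t+.066*a2).round(4))
    if name=="scene3":
        M=d["M"]; P=(W-M[:3,3])@M[:3,:3]  # tool coords
        m=(abs(P[...,1])<.017)&(P[...,2]>.005)&(P[...,2]<.08)&(abs(P[...,0])<.035)
        F=P[m]; print("block face pts in tool",len(F),np.median(F,0))
        A=np.c_[F[:,1],F[:,2],np.ones(len(F))]; print("x=ay+bz+c",np.linalg.lstsq(A,F[:,0],rcond=None)[0])
        m2=(abs(P[...,1])<.03)&(P[...,2]>.0)&(P[...,2]<.12)&(abs(P[...,0])<.035); G=P[m2]; print("z range",np.percentile(G[:,2],[1,99]),"y",np.percentile(G[G[:,2]>.03][:,1],[1,99]))
E
```

```text
scene0 [(-110, 80, np.float64(0.015)), (-100, 115, np.float64(0.017)), (-90, 40, np.float64(0.022)), (-80, 76, np.float64(0.033)), (-70, 62, np.float64(0.027)), (-60, 21, np.float64(0.021)), (-50, 16, np.float64(0.019)), (-40, 11, np.float64(0.018)), (-30, 9, np.float64(0.019)), (-20, 109, np.float64(0.026)), (-10, 30, np.float64(0.031)), (0, 3, np.float64(0.029))]
227 [0.0648 0.3224 0.5421 0.2158] 0.0033887717592820826
tilt axis at z=.335: [0.7205 0.0693 0.335 ] glass [0.6652 0.0572 0.301 ]
scene3 [(-110, 71, np.float64(0.014)), (-100, 127, np.float64(0.016)), (-90, 39, np.float64(0.021)), (-80, 74, np.float64(0.032)), (-70, 63, np.float64(0.025)), (-60, 22, np.float64(0.021)), (-50, 14, np.float64(0.019)), (-40, 11, np.float64(0.019)), (-30, 10, np.float64(0.019)), (-20, 111, np.float64(0.026)), (-10, 26, np.float64(0.031)), (0, 2, np.float64(0.03))]
239 [0.0644 0.323  0.5372 0.2301] 0.0033294007386776413
tilt axis at z=.335: [0.7197 0.069  0.335 ] glass [0.6645 0.056  0.3012]
block face pts in tool 262 [-0.01920382  0.00036896  0.03925148]
x=ay+bz+c [-0.0269196   0.00794501 -0.01938017]
z range [0.00112275 0.08676884] y [-0.01722825  0.02275348]
top0 [(-110, 60, np.float64(0.015)), (-100, 66, np.float64(0.021)), (-90, 62, np.float64(0.02)), (-80, 74, np.float64(0.022)), (-70, 78, np.float64(0.022)), (-60, 60, np.float64(0.021)), (-50, 49, np.float64(0.021)), (-40, 41, np.float64(0.02)), (-30, 40, np.float64(0.02)), (-20, 108, np.float64(0.027)), (-10, 61, np.float64(0.031)), (0, 3, np.float64(0.028))]
274 [0.0606 0.3249 0.5374 0.2714] 0.0017018096089368331
tilt axis at z=.335: [0.7163 0.0652 0.335 ] glass [0.6617 0.05   0.3012]
```

```bash
python3 - <<'E'
from h import *
M,o=cur(); L=[.6665,.0545,.3022];th,psi=.543,.260
S=show(L,th,psi,0); A=plan(M,S,.4)
E=np.linalg.inv(A)@S
E
```

```text
5 rows [-0.38, 0.02, 0.01] [0.0, 0.0, 0.0] err mm [-0.5 -0.3 -0.5] rot [0.002 0.003 0.001] mid [0.53  0.017 0.26 ]
```

send_rows([
  {"linear":[-0.38,0.02,0.01],"rotation":[0,0,0],"gripper":0.3},
  {"linear":[-0.38,0.02,0.01],"rotation":[0,0,0],"gripper":0.3},
  {"linear":[-0.38,0.02,0],"rotation":[0,0,0],"gripper":0.3},
  {"linear":[-0.38,0.01,0],"rotation":[0,0.02,0],"gripper":0.3},
  {"linear":[-0.3,0,0],"rotation":[0.02,0,0],"gripper":0.3},
  {"linear":[-0.1,0,0],"rotation":[0,0,0],"gripper":0.3},
  {"linear":[0,0,0],"rotation":[0,0,0],"gripper":0.3},
  {"linear":[0,0,0],"rotation":[0,0,0],"gripper":0.3},
  {"linear":[0,0,0],"rotation":[0,0,0],"gripper":0.3},
])

```text
clock: 18.27
tool_pos: [0.5484, 0.0227, 0.2717]
tool_rot: [-3.141, 0.543, -2.881]
force: [-0.1, 1.1, -3.3]
finger_gap: 0.424
gripper_force: 45.0
```

```bash
cat > chk.py <<'E'
from h import *
import sys
from bench import optics
k=int(sys.argv[1]); M,o=cur(); L=np.array([.6665,.0545,.3022]);th,psi=.543,.260
S=show(L,th,psi,k); E=np.linalg.inv(M)@S
print(o["clock"],"q",o["q"].round(2),"pos err mm (tool)",(E[:3,3]*1000).round(1),"rot",Ro.from_matrix(E[:3,:3]).as_rotvec().round(3),o["finger_gap"],o["force"].round(1))
d=optics.get_image("scene"); W=cloud(d)
P=(W-M[:3,3])@M[:3,:3]; i=[0,1,0][k]; sg=[-1,1,1][k]; j=1-i
m=(abs(P[...,j])<.017)&(P[...,2]>.0)&(P[...,2]<.085)&(abs(P[...,i])<.035); F=P[m]
for ii in (0,1):
    print("ax",ii,np.percentile(F[:,ii],[5,50,95]).round(4))
G=P[(abs(P[...,0])<.03)&(abs(P[...,1])<.03)&(P[...,2]<.12)&(P[...,2]>0)]; print(len(F),"bottom z",np.percentile(G[:,2],99))
cv2.imwrite(f"pics/s{k}.png",cv2.resize(d["pixels"][130:230,180:310],(780,600),interpolation=cv2.INTER_CUBIC))
E
python3 chk.py 0
```

```text
18.275 q [-0.4  -0.45  2.06  0.36  1.11 -2.32] pos err mm (tool) [-0.4  0.3  0.1] rot [-0.  0.  0.] 0.4238253005535593 [-0.1  1.1 -3.3]
ax 0 [-0.0234 -0.0185 -0.0147]
ax 1 [-0.0141  0.0017  0.0158]
235 bottom z 0.08720482961039337
```

View pics/s0.png

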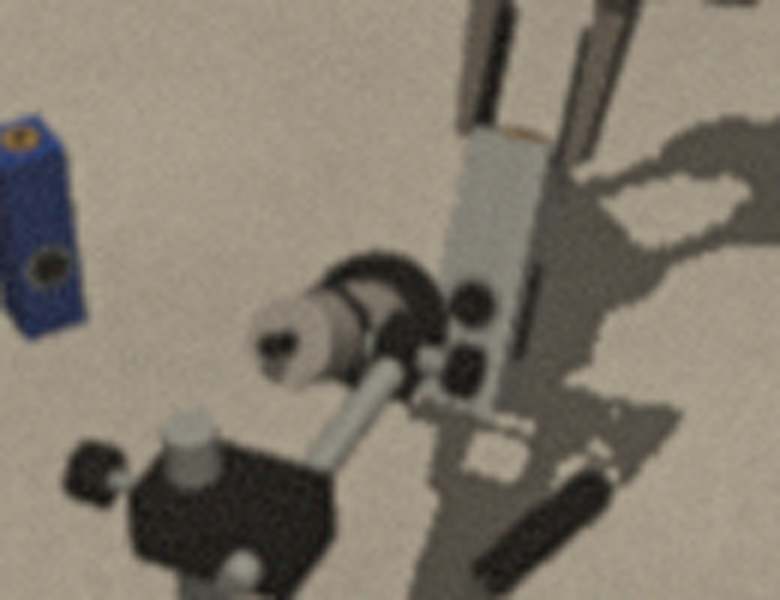

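The scene crop shows the large port at (470,302) facing the lens with the slot on the right side, as expected, and the pose error is under 1 mm. I'll hold here, then turn 90° about the block axis to the slot.

send_rows([
  {"linear":[0,0,0],"rotation":[0,0,0],"gripper":0.3},
  {"linear":[0,0,0],"rotation":[0,0,0],"gripper":0.3},
  {"linear":[0,0,0],"rotation":[0,0,0],"gripper":0.3},
  {"linear":[0,0,0],"rotation":[0,0,0],"gripper":0.3},
  {"linear":[0,0,0],"rotation":[0,0,0],"gripper":0.3},
  {"linear":[0,0,0],"rotation":[0,0,0],"gripper":0.3},
  {"linear":[0,0,0],"rotation":[0,0,0],"gripper":0.3},
  {"linear":[0,0,0],"rotation":[0,0,0],"gripper":0.3},
  {"linear":[0,0,0],"rotation":[0,0,0],"gripper":0.3},
  {"linear":[0,0,0],"rotation":[0,0,0],"gripper":0.3},
  {"linear":[0,0,0],"rotation":[0,0,0],"gripper":0.3},
  {"linear":[0,0,0],"rotation":[0,0,0],"gripper":0.3},
  {"linear":[0,0,0],"rotation":[0,0,0],"gripper":0.3},
])

```text
clock: 19.95
tool_pos: [0.5486, 0.0228, 0.272]
tool_rot: [-3.141, 0.544, -2.881]
force: [0.6, 0.1, -4.0]
finger_gap: 0.425
gripper_force: 45.0
```

send_rows([
  {"linear":[0,0,0],"rotation":[0,0,0.5],"gripper":0.3},
  {"linear":[0,0,0],"rotation":[0,0,0.9],"gripper":0.3},
  {"linear":[0,0,0],"rotation":[0,0,0.9],"gripper":0.3},
  {"linear":[0,0,0],"rotation":[0,0,0.9],"gripper":0.3},
  {"linear":[0,0,0],"rotation":[0,0,0.9],"gripper":0.3},
  {"linear":[0,0,0],"rotation":[0,0,0.9],"gripper":0.3},
  {"linear":[0,0,0],"rotation":[0,0,0.9],"gripper":0.3},
  {"linear":[0,0,0],"rotation":[0,0,0.9],"gripper":0.3},
  {"linear":[0,0,0],"rotation":[0,0,0.9],"gripper":0.3},
  {"linear":[0,0,0],"rotation":[0,0,0.9],"gripper":0.3},
  {"linear":[0,0,0],"rotation":[0,0,0.9],"gripper":0.3},
  {"linear":[0,0,0],"rotation":[0,0,0.9],"gripper":0.3},
  {"linear":[0,0,0],"rotation":[0,0,0.9],"gripper":0.3},
  {"linear":[0,0,0],"rotation":[0,0,0.9],"gripper":0.3},
  {"linear":[0,0,0],"rotation":[0,0,0.6],"gripper":0.3},
  {"linear":[0,0,0],"rotation":[0,0,0.29],"gripper":0.3},
  {"linear":[0,0,0],"rotation":[0,0,0],"gripper":0.3},
  {"linear":[0,0,0],"rotation":[0,0,0],"gripper":0.3},
  {"linear":[0,0,0],"rotation":[0,0,0],"gripper":0.3},
])

```text
clock: 22.32
tool_pos: [0.5486, 0.0228, 0.272]
tool_rot: [2.598, 0.001, 1.832]
force: [-0.5, 0.3, -4.5]
finger_gap: 0.428
gripper_force: 45.0
```

```bash
python3 chk.py 1
```

```text
22.325 q [-0.4  -0.44  2.06  0.36  1.11 -0.75] pos err mm (tool) [0.3 0.1 0.2] rot [0.001 0.    0.001] 0.427520856376038 [-0.5  0.3 -4.5]
ax 0 [-0.0141  0.0016  0.0158]
ax 1 [0.0146 0.0191 0.0233]
235 bottom z 0.08690333914579669
```

Good. Hold, then turn to the row side and hold.

send_rows([
  {"linear":[0,0,0],"rotation":[0,0,0],"gripper":0.3},
  {"linear":[0,0,0],"rotation":[0,0,0],"gripper":0.3},
  {"linear":[0,0,0],"rotation":[0,0,0],"gripper":0.3},
  {"linear":[0,0,0],"rotation":[0,0,0],"gripper":0.3},
  {"linear":[0,0,0],"rotation":[0,0,0],"gripper":0.3},
  {"linear":[0,0,0],"rotation":[0,0,0],"gripper":0.3},
  {"linear":[0,0,0],"rotation":[0,0,0],"gripper":0.3},
  {"linear":[0,0,0],"rotation":[0,0,0],"gripper":0.3},
  {"linear":[0,0,0],"rotation":[0,0,0],"gripper":0.3},
  {"linear":[0,0,0],"rotation":[0,0,0],"gripper":0.3},
  {"linear":[0,0,0],"rotation":[0,0,0],"gripper":0.3},
  {"linear":[0,0,0],"rotation":[0,0,0],"gripper":0.3},
  {"linear":[0,0,0],"rotation":[0,0,0],"gripper":0.3},
])

```text
clock: 24.0
tool_pos: [0.5486, 0.0228, 0.272]
tool_rot: [2.598, 0.001, 1.831]
force: [-0.6, 0.3, -3.9]
finger_gap: 0.431
gripper_force: 45.0
```

send_rows([
  {"linear":[0,0,0],"rotation":[0,0,0.5],"gripper":0.3},
  {"linear":[0,0,0],"rotation":[0,0,0.9],"gripper":0.3},
  {"linear":[0,0,0],"rotation":[0,0,0.9],"gripper":0.3},
  {"linear":[0,0,0],"rotation":[0,0,0.9],"gripper":0.3},
  {"linear":[0,0,0],"rotation":[0,0,0.9],"gripper":0.3},
  {"linear":[0,0,0],"rotation":[0,0,0.9],"gripper":0.3},
  {"linear":[0,0,0],"rotation":[0,0,0.9],"gripper":0.3},
  {"linear":[0,0,0],"rotation":[0,0,0.9],"gripper":0.3},
  {"linear":[0,0,0],"rotation":[0,0,0.9],"gripper":0.3},
  {"linear":[0,0,0],"rotation":[0,0,0.9],"gripper":0.3},
  {"linear":[0,0,0],"rotation":[0,0,0.9],"gripper":0.3},
  {"linear":[0,0,0],"rotation":[0,0,0.9],"gripper":0.3},
  {"linear":[0,0,0],"rotation":[0,0,0.9],"gripper":0.3},
  {"linear":[0,0,0],"rotation":[0,0,0.9],"gripper":0.3},
  {"linear":[0,0,0],"rotation":[0,0,0.6],"gripper":0.3},
  {"linear":[0,0,0],"rotation":[0,0,0.29],"gripper":0.3},
  {"linear":[0,0,0],"rotation":[0,0,0],"gripper":0.3},
  {"linear":[0,0,0],"rotation":[0,0,0],"gripper":0.3},
  {"linear":[0,0,0],"rotation":[0,0,0],"gripper":0.3},
])

```text
clock: 26.38
tool_pos: [0.5486, 0.0228, 0.272]
tool_rot: [3.141, -0.544, 0.261]
force: [-0.4, -0.0, -4.7]
finger_gap: 0.425
gripper_force: 45.0
```

```bash
python3 chk.py 2; python3 - <<'E'
from h import *
from bench import optics
# lens seen again by the wrist camera from here
M,o=cur(); d=optics.get_image("wrist"); W=fish(d); np.savez("wrist4.npz",**d,M=M)
L=np.array([.6665,.0545,.3022]);th,psi=.543,.26
a=-np.array([np.cos(th)*np.cos(psi),np.cos(th)*np.sin(psi),np.sin(th)])
q=W-L; s=q@a; rad=np.linalg.norm(q-s[...,None]*a,axis=-1)
m=(abs(s)<.007)&(rad<.04); P=W[m]; print(len(P))
if len(P)>100:
    c=P.mean(0)
    for _ in range(4):
        n=np.linalg.svd(P-c)[2][2]; n*=-np.sign(n[0]); P=W[(abs((W-c)@n)<.003)&(rad<.04)]; c=P.mean(0)
    e1=np.cross([0,0,1],a);e1/=np.linalg.norm(e1);e2=np.cross(a,e1)
    cc,r=cv2.minEnclosingCircle((np.c_[(P-L)@e1,(P-L)@e2]*1000).astype(np.float32)); print(len(P),"tilt",np.arcsin(-n[2]),"yaw",np.arctan2(-n[1],-n[0]),"offset in-plane mm",cc,r,"along",((P-L)@a).mean()*1000)
    I=(rad<.014)&(abs(s)<.03); print("glass along",I.sum(),np.nanmedian(s[I])*1000 if I.any() else None)
cv2.imwrite("pics/w4.png",d["pixels"])
E
```

```text
26.375 q [-0.4  -0.44  2.06  0.36  1.11  0.82] pos err mm (tool) [ 0.1 -0.3  0.2] rot [ 0.    -0.001  0.001] 0.4250144215613488 [-0.4 -0.  -4.7]
ax 0 [0.0138 0.0183 0.0226]
ax 1 [-0.0156 -0.0018  0.0135]
236 bottom z 0.08712147462430112
1309
1079 tilt 0.388174005365809 yaw 0.2682008011671575 offset in-plane mm (2.552325487136841, 2.9298551082611084) 30.116363525390625 along -2.5972146813190116
glass along 256 2.569697503321795
```

View pics/w4.png

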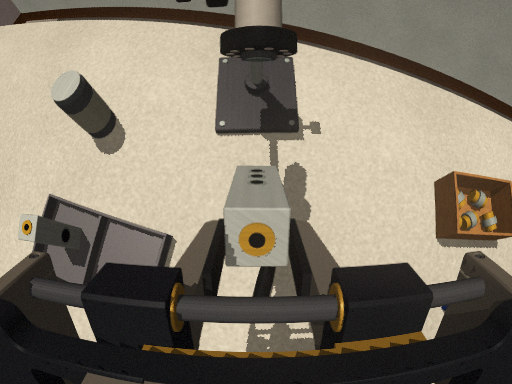

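The wrist picture shows the three-port side (257,175) turned up to the ring light (258,42), in line with it. Hold for the picture, then retreat.

send_rows([
  {"linear":[0,0,0],"rotation":[0,0,0],"gripper":0.3},
  {"linear":[0,0,0],"rotation":[0,0,0],"gripper":0.3},
  {"linear":[0,0,0],"rotation":[0,0,0],"gripper":0.3},
  {"linear":[0,0,0],"rotation":[0,0,0],"gripper":0.3},
  {"linear":[0,0,0],"rotation":[0,0,0],"gripper":0.3},
  {"linear":[0,0,0],"rotation":[0,0,0],"gripper":0.3},
  {"linear":[0,0,0],"rotation":[0,0,0],"gripper":0.3},
  {"linear":[0,0,0],"rotation":[0,0,0],"gripper":0.3},
  {"linear":[0,0,0],"rotation":[0,0,0],"gripper":0.3},
  {"linear":[0,0,0],"rotation":[0,0,0],"gripper":0.3},
  {"linear":[0,0,0],"rotation":[0,0,0],"gripper":0.3},
  {"linear":[0,0,0],"rotation":[0,0,0],"gripper":0.3},
  {"linear":[0,0,0],"rotation":[0,0,0],"gripper":0.3},
])

```text
clock: 28.1
tool_pos: [0.5486, 0.0228, 0.272]
tool_rot: [3.141, -0.544, 0.261]
force: [-0.1, 0.3, -3.8]
finger_gap: 0.428
gripper_force: 45.0
```

```bash
python3 - <<'E'
from h import *
for n in ["top0","scene0"]:
    d=dict(np.load(n+".npz")); W=cloud(d); z=W[...,2]
    m=(z>.028)&(z<.042)&(W[...,0]>.34)&(W[...,0]<.55)&(W[...,1]>.13)&(W[...,1]<.45); P=W[m]; print(n,"rim",rect(P), np.percentile(P,[1,99],axis=0).round(3).tolist())
    m=(z>.001)&(z<.010)&(W[...,0]>.38)&(W[...,0]<.51)&(W[...,1]>.15)&(W[...,1]<.30); P=W[m]; print("floor",np.median(P,0),len(P))
M,o=cur()
A=M.copy();A[:3,3]-=.07*M[:3,0]; A=plan(M,A,.6)
B=plan(A,T(tool(.26),[.444,.227,.25]),.7)
plan(B,T(tool(.26),[.444,.227,.105]),.6)
E
```

```text
top0 rim (array([444.8, 289.4]), array([149.8, 261.4]), 1.0) [[0.369, 0.16, 0.028], [0.519, 0.419, 0.041]]
floor [0.44361085 0.22574187 0.00566685] 1015
scene0 rim (array([446.3, 292.9]), array([156.7, 262.1]), 0.5) [[0.369, 0.163, 0.028], [0.522, 0.423, 0.04]]
floor [0.43659936 0.22714299 0.00429075] 912
4 rows [-0.58, 0.0, 0.0] [0.0, -0.0, 0.0] err mm [-0.4 -0.  -0. ] rot [ 0. -0.  0.] mid [0.505 0.011 0.245]
11 rows [0.05, -0.68, -0.03] [0.0, -0.41, 0.0] err mm [-1.6  0.2 -0. ] rot [ 0.001 -0.002  0.001] mid [0.465 0.127 0.244]
9 rows [-0.01, 0.0, 0.54] [0.0, -0.0, 0.0] err mm [ 0.7  0.1 -0.8] rot [ 0.001 -0.002  0.001] mid [0.444 0.227 0.169]
```

send_rows([
  {"linear":[-0.58,0,0],"rotation":[0,0,0],"gripper":0.3},
  {"linear":[-0.58,0,0],"rotation":[0,0,0],"gripper":0.3},
  {"linear":[-0.58,0,0],"rotation":[0,0,0],"gripper":0.3},
  {"linear":[-0.58,0,0],"rotation":[0,0,0],"gripper":0.3},
  {"linear":[0.05,-0.68,-0.03],"rotation":[0,-0.41,0],"gripper":0.3},
  {"linear":[0.05,-0.68,-0.03],"rotation":[0,-0.41,0],"gripper":0.3},
  {"linear":[0.05,-0.68,-0.03],"rotation":[0,-0.41,0],"gripper":0.3},
  {"linear":[0.05,-0.68,-0.03],"rotation":[0,-0.41,0],"gripper":0.3},
  {"linear":[0.05,-0.68,-0.03],"rotation":[0,-0.41,0],"gripper":0.3},
  {"linear":[0.05,-0.68,-0.03],"rotation":[0,-0.41,0],"gripper":0.3},
  {"linear":[0.05,-0.68,-0.03],"rotation":[0,-0.41,0],"gripper":0.3},
  {"linear":[0.05,-0.68,-0.03],"rotation":[0,-0.41,0],"gripper":0.3},
  {"linear":[0.05,-0.68,-0.03],"rotation":[0,-0.41,0],"gripper":0.3},
  {"linear":[0.05,-0.68,-0.03],"rotation":[0,-0.41,0],"gripper":0.3},
  {"linear":[0.05,-0.68,-0.03],"rotation":[0,-0.41,0],"gripper":0.3},
  {"linear":[0,0,0],"rotation":[0,0,0],"gripper":0.3},
  {"linear":[0,0,0],"rotation":[0,0,0],"gripper":0.3},
])

```text
clock: 30.22
tool_pos: [0.4458, 0.2273, 0.25]
tool_rot: [3.141, -0.003, 0.26]
force: [0.1, -0.3, -4.6]
finger_gap: 0.425
gripper_force: 45.0
```

```bash
python3 - <<'E'
from h import *
M,o=cur(); print(o["q"].round(2))
A=plan(M,T(tool(.26),[.445,.2265,.20]),.6)
plan(A,T(tool(.26),[.445,.2265,.098]),.6)
E
```

```text
[ 0.23 -0.08  1.7  -0.    1.51  1.54]
3 rows [-0.01, 0.01, 0.56] [0.0, -0.01, 0.0] err mm [-0.2 -0.4 -0.4] rot [0.001 0.    0.   ] mid [0.445 0.227 0.216]
6 rows [-0.0, -0.0, 0.56] [0.0, 0.0, 0.0] err mm [-0.2 -0.4  0.8] rot [0.001 0.    0.   ] mid [0.445 0.226 0.132]
```

send_rows([
  {"linear":[0,0,0.56],"rotation":[0,-0.02,0],"gripper":0.3},
  {"linear":[0,0,0.56],"rotation":[0,0,0],"gripper":0.3},
  {"linear":[0,0,0.56],"rotation":[0,0,0],"gripper":0.3},
  {"linear":[0,0,0.56],"rotation":[0,0,0],"gripper":0.3},
  {"linear":[0,0,0.56],"rotation":[0,0,0],"gripper":0.3},
  {"linear":[0,0,0.56],"rotation":[0,0,0],"gripper":0.3},
  {"linear":[0,0,0.56],"rotation":[0,0,0],"gripper":0.3},
  {"linear":[0,0,0.56],"rotation":[0,0,0],"gripper":0.3},
  {"linear":[0,0,0.4],"rotation":[0,0,0],"gripper":0.3},
  {"linear":[0,0,0.2],"rotation":[0,0,0],"gripper":0.3},
  {"linear":[0,0,0.1],"rotation":[0,0,0],"gripper":0.3},
  {"linear":[0,0,0.05],"rotation":[0,0,0],"gripper":0.3},
  {"linear":[0,0,0],"rotation":[0,0,0],"gripper":0.3},
  {"linear":[0,0,0],"rotation":[0,0,0],"gripper":0.3},
])

```text
clock: 31.98
tool_pos: [0.4459, 0.2276, 0.0934]
tool_rot: [3.141, -0.001, 0.261]
force: [-0.5, -0.2, -4.8]
finger_gap: 0.428
gripper_force: 45.0
```

send_rows([
  {"linear":[0,0,0.04],"rotation":[0,0,0],"gripper":0.3},
  {"linear":[0,0,0.04],"rotation":[0,0,0],"gripper":0.3},
  {"linear":[0,0,0],"rotation":[0,0,0],"gripper":0.3},
])

```text
clock: 32.35
tool_pos: [0.4468, 0.2278, 0.0924]
tool_rot: [3.141, -0.003, 0.261]
force: [-1.7, -0.6, 5.4]
finger_gap: 0.424
gripper_force: 45.0
```

Contact with the tray floor. Releasing and withdrawing straight up.

send_rows([
  {"linear":[0,0,0],"rotation":[0,0,0],"gripper":0.5},
  {"linear":[0,0,0],"rotation":[0,0,0],"gripper":0.6},
  {"linear":[0,0,0],"rotation":[0,0,0],"gripper":0.7},
  {"linear":[0,0,0],"rotation":[0,0,0],"gripper":0.7},
  {"linear":[0,0,0],"rotation":[0,0,0],"gripper":0.7},
  {"linear":[0,0,-0.2],"rotation":[0,0,0],"gripper":0.7},
  {"linear":[0,0,-0.4],"rotation":[0,0,0],"gripper":0.7},
  {"linear":[0,0,-0.6],"rotation":[0,0,0],"gripper":0.7},
  {"linear":[0,0,-0.6],"rotation":[0,0,0],"gripper":0.7},
  {"linear":[0,0,-0.6],"rotation":[0,0,0],"gripper":0.7},
  {"linear":[0,0,-0.6],"rotation":[0,0,0],"gripper":0.7},
  {"linear":[0,0,-0.6],"rotation":[0,0,0],"gripper":0.7},
  {"linear":[0,0,-0.6],"rotation":[0,0,0],"gripper":0.7},
  {"linear":[0,0,-0.3],"rotation":[0,0,0],"gripper":0.7},
  {"linear":[0,0,0],"rotation":[0,0,0],"gripper":0.7},
  {"linear":[0,0,0],"rotation":[0,0,0],"gripper":0.7},
])

```text
clock: 34.35
tool_pos: [0.4451, 0.2274, 0.2249]
tool_rot: [3.141, 0.001, 0.26]
force: [0.7, -0.2, -0.9]
finger_gap: 0.699
gripper_force: 0.0
```

```bash
python3 - <<'E'
from h import *
from bench import optics
M,o=cur(); d=optics.get_image("wrist"); W=fish(d); z=W[...,2]; print(o["clock"],o["force"])
m=((z>.125)&(z<.145)&(abs(W[...,0]-.45)<.1)&(W[...,1]>.15)&(W[...,1]<.45)).astype(np.uint8)
n,l,st,ce=cv2.connectedComponentsWithStats(m)
for i in range(1,n):
    if st[i,4]>150: P=W[l==i]; print(rect(P),np.percentile(P[:,2],[5,50,95]))
cv2.imwrite("pics/w5.png",d["pixels"])
E
```

```text
34.35 [ 0.65701841 -0.1830393  -0.88665366]
(array([457.3, 353.7]), array([40.5, 40.6]), 12.9) [0.13051217 0.13513309 0.13721659]
(array([447.1, 228.1]), array([40.5, 40. ]), 14.1) [0.13354271 0.13522936 0.13728207]
```

View pics/w5.png

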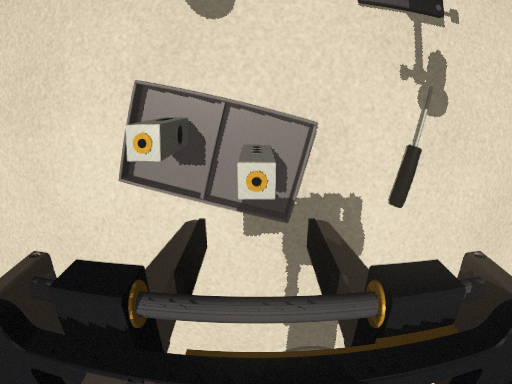

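The block stands upright at (257,180) in the empty compartment, with its top level at 0.135 m. The finished block at (143,143) hasn't moved, and the gripper is clear.

```bash
python3 -c "
from bench import bot; print(bot.sign_off())"
```

```text
the job is handed in; nothing more can be done
None
```

I showed all three sides to the lens in the order asked, about 1.7 s each and within about 3 mm of centre and focus by my measurements, then stood the block upright in the empty tray compartment, let go and handed the job in at about 34 s.

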